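# Seat the proud specimen and clamp the holder

### The arm

A 7-joint arm with a two-finger parallel gripper is mounted at the origin on a cart in front of the work surface, level with it; the furniture and walls round the work are solid. World frame = base frame: x ahead of the robot, y to its left, z up, the work surface at z = 0. Lengths are in m, angles in rad, forces in N, time in s.
With the tool pointing down it reaches from about 0.4 to 0.85 m from the base axis. Payload 10.4 kg.
Tool frame: the origin (TCP) lies between the finger pads; the fingertips stand 22 mm ahead of it and the grasp point (between the pads) lies 3 mm ahead of it (r.nose_length is the distance from the TCP to the fingertips, in m); z points along the fingers, y is the line along which they close (so a half turn about z gives the same grasp; the last joint's range is limited). The gripper opens to 87 mm and grips with 3 to 60 N. Pads are 19 mm wide; open, the fingers measure 117 mm over their backs; the gripper's body (75 mm by 190 mm) begins 51 mm behind the grasp point.
Start: joints at [1.096, 0.332, -0.065, 1.46, 0.022, 1.35, -0.088], TCP at [0.273, -0.562, 0.245] pointing down, gripper open.
Joint ranges: [-2.6, 2.6], [-0.5, 2.12], [-1.47, 1.34], [0.16, 2.42], [-1.27, 4.41], [0.06, 2.06], [-2.6, 2.6]. Speed limits (rad/s): [2.22, 2.22, 2.79, 2.79, 3.14, 3.14, 3.14].

### API

Orientations are given as a unit quaternion [x, y, z, w].
In Python, from bench import readout, cams, r gives the robot as it stands. The module is installed in compiled form; this text tells all that it offers.
- The arm moves only by the tool step_arm, never from a script. Its argument "deltas" is a list that holds one entry, the list of rows, each a list of 7 numbers: the turn, a rotation vector about the tool's x, y, z in rad, then the shift along the tool's x, y, z in m, then the opening in per cent of the stroke, from 0 (shut) to 100 (fully open). A call has 1 to 20 rows; each row is the pose to reach, as a shift and turn from the pose commanded when the call began, along the tool's axes at that moment; what a row does not reach only later rows make up. A row lasts 1/8 s, in which the tool goes at most 62.5 mm and 10.7 degrees, less where a joint would pass 70% of its speed; a pose out of reach is approached as far as the arm can. A call with a gripper value outside its range is refused whole. The fingers move at their own pace and stop on an object; "squeeze" is the grip in N (left out, the last holds). Time passes only in rows, so rows that repeat a pose let the fingers close. It gives the time, the measured TCP pose, the force, the opening and the grip force at its end, in the units of the state.
- readout.read_state(): the state, without advancing time (a new reading comes with each control period).
- cams.camera(name): name is "side" or "top" or "wrist"; returns a dict with "img" (384x512x3 uint8, red, green, blue), "fx", "fy", "cx", "cy" (pixels), "origin" and "rotation" of the camera in the world; the wrist camera has in their place "T_tool_cam" (4x4, takes a point from camera to tool coordinates, whose origin is the TCP and whose axes are the flange's). Camera axes: x right, y up, looking along -z (the intrinsics and any distortion apply to the point x, -y, -z); pixel columns grow to the right and rows downward; lengths in m; the calibration is good to about 2 mm. A picture is of the moment at which its call begins: read the wrist's pose just before it. There is no depth.
- r.close_job(): hands the job in; it is judged then, once.
The state is a dict: "time": time; "joint_positions": joint angles; "joint_vel": joint speeds; "joint_torque": joint torques, N m; "ee_pos": TCP position; "eef_rot": TCP orientation; "ft_force": force on the tool from outside, world axes, zero at the start; "torque": the same for the moment, N m; "width": finger opening in m; "grip_force": force on a finger pad.
Only numpy, scipy, OpenCV 4.12 (cv2) and the standard library are available. Lean on these libraries where they do the work, as an engineer would, in place of code of your own. Each camera call takes 0.05 s, during which the arm holds its last target. There are 200 camera calls.

### The job

One of the six specimens in the polishing holder stands proud. With closed fingertips press it gently straight down until it is seated level with the other five, without touching those; only then push the clamp lever's handle round to its far stop to lock them, and withdraw. Grip and lift nothing, and leave the things lying beside the fixture where they are.

Things in the scene. Friction and masses are not known exactly. Their poses are not given: they have to be found in the camera images.
- fixture: Clamping fixture: a heavy, fixed, round grey base 200 mm across and 14 mm high. Origin on its axis at the table top, z up; its -x side is the side with the lever. The holder's axis and the lever's turning axis are this same vertical axis.
- clamp_lever (a joint): Turn (rad) of the clamp ring (170 mm across, z = 15 to 25 mm) and its lever: 0 open, 0.70 clamped, a stop at each; grows counter-clockwise from above. Starts at 0 to 0.12; steady friction, about 3 N at the handle; stays where left. In the fixture's frame the handle is at the angle pi - 0.35 + value from +x: clamp it by pushing it from the robot's left to its right.
- lever_handle (a point): Centre of the top of the lever's upright black handle: a round post 17 to 19 mm thick, standing from 28 to 73 mm above the table, 130 mm from the fixture's axis at the end of a flat steel arm (13 mm wide, 20 to 27 mm above the table).
- holder: Specimen holder: an aluminium disc 151 mm across lying in the clamp ring, its top face 28 mm above the table, with a steel drive boss 32 mm across in its middle whose top is 40 mm above the table. Origin on its axis at its underside (z = 16 mm). Six bores on a circle of 52 mm radius, 60 degrees apart; each holds a specimen. It does not move.
- proud: The specimen that stands proud: a plain black resin cylinder, 30 mm across and 20 mm high, face down in its bore. Origin at the centre of its flat top, z axis pointing down. Its top starts 9 to 11 mm higher than the other five; seated, its top is 34 mm above the table. It is in the bore at the holder's own +x; the holder may be turned any way.
- proud_height (a joint): How far the proud specimen stands above its seat (m): 0 = resting on the levelling face, level with the others; starts at 0.009 to 0.011. The bore's rubber grip resists with about 2.5 N, steadily, and keeps it where it is left; at 0 it stops on solid metal.
- level_1: Specimen already seated, in the bore 60 degrees round from the proud one: the same black cylinder, 30 mm across, top 34 mm above the table, 6 mm above the holder's face. Origin at the centre of its top (z axis points down). To be left alone.
- level_2: Specimen already seated, in the bore 120 degrees round from the proud one: the same black cylinder, 30 mm across, top 34 mm above the table, 6 mm above the holder's face. Origin at the centre of its top (z axis points down). To be left alone.
- level_3: Specimen already seated, in the bore 180 degrees round from the proud one: the same black cylinder, 30 mm across, top 34 mm above the table, 6 mm above the holder's face. Origin at the centre of its top (z axis points down). To be left alone.
- level_4: Specimen already seated, in the bore 240 degrees round from the proud one: the same black cylinder, 30 mm across, top 34 mm above the table, 6 mm above the holder's face. Origin at the centre of its top (z axis points down). To be left alone.
- level_5: Specimen already seated, in the bore 300 degrees round from the proud one: the same black cylinder, 30 mm across, top 34 mm above the table, 6 mm above the holder's face. Origin at the centre of its top (z axis points down). To be left alone.
- spare: Bystander: a loose specimen on the table beside the fixture, face up, 30 mm across, 20 mm high. Origin at the centre of its underside.
- dish: Bystander: a loose clear petri dish, 56 mm across, 14 mm high. Origin at the centre of its underside.
- tweezers: Bystander: loose steel tweezers lying on the table, 14 x 128 x 8 mm, long along their own y. Origin at the centre of the underside.
- syringe: Bystander: a loose paste syringe lying on the table, 28 x 126 x 19 mm, long along its own y. Origin at the centre of the underside.

How it is judged:
By the outcome, as a careful person would: the job done as asked, in the order asked, and still so for the second after the job is handed in, with the robot touching nothing.
It also fails if it takes over 42 s, if anything falls off the work surface, if the arm or the gripper's body presses on something with over 40 N, if the wrist force passes 120 N, or if a joint passes its speed limit or range.

## Working session

There is one attempt and no reset: what is moved stays moved. The work goes in short steps, Python scripts to look and compute and a tool call to move; the robot and the scene stay as the last step left them, time stands still between calls to the robot, and variables do not carry over. Pictures are saved under pics/ and viewed, at most 10 in all, crops included, and the job is handed in when it is done.

Besides the shell and the picture viewer there is one more tool, called after "Request:" as name(argument=value, ...) on one line, values as JSON. step_arm: Moves the arm, as the interface text tells. Its arguments: {"type":"object","properties":{"deltas":{"type":"array"},"squeeze":{"type":"number"}},"required":["deltas"]}

```bash
mkdir -p pics
cat > h.py <<'E'
import numpy as np, cv2
from bench import readout, cams, r
def ray(c,u,v):
    d=np.array([(u-c['cx'])/c['fx'],-(v-c['cy'])/c['fy'],-1.])
    return np.array(c['origin']),np.array(c['rotation'])@d
def at_z(c,u,v,z):
    o,d=ray(c,u,v); return o+d*(z-o[2])/d[2]
def proj(c,p):
    q=np.array(c['rotation']).T@(np.array(p)-c['origin']); q=q/-q[2]
    return c['cx']+c['fx']*q[0], c['cy']-c['fy']*q[1]
E
python3 - <<'E'
from h import *
s=readout.read_state(); print(s)
for n in('top','side'):
    c=cams.camera(n); cv2.imwrite(f'pics/{n}0.png',cv2.resize(c['img'][:,:,::-1],(768,576),interpolation=cv2.INTER_CUBIC))
    print({k:v for k,v in c.items() if k!='img'})
    np.save(f'{n}0.npy',{k:v for k,v in c.items()},allow_pickle=True)
E
```

```text
{'time': 0.0, 'joint_positions': array([ 1.09637072,  0.33288208, -0.06469463,  1.46093645,  0.02160085,
        1.349854  , -0.08848334]), 'joint_vel': array([-0.00144962, -0.0008027 , -0.00167298, -0.00080121, -0.00033239,
        0.00067345,  0.00109571]), 'joint_torque': array([ 2.12912455e-03, -6.23259330e+01,  2.58013560e-02, -3.89882755e+01,
       -6.12504291e-02,  4.01040958e-02,  1.63337154e-04]), 'ee_pos': array([ 0.27272606, -0.56197929,  0.24374983]), 'eef_rot': array([ 9.74586158e-01,  2.24011921e-01, -1.86369675e-04, -6.66649767e-04]), 'ft_force': array([ 0.11307414,  0.26773388, -0.0401599 ]), 'torque': array([ 0.00063612, -0.00699311, -0.01179518]), 'grip_force': 0.0, 'width': 0.08694221605361571}
{'fx': 454.9582099100455, 'fy': 454.9582099100455, 'cx': 248.84158817167258, 'cy': 189.5588882008038, 'origin': array([ 0.45801682, -0.00265948,  1.13887392]), 'rotation': array([ 0.03859664, -0.03038747, -0.69633621,  0.71603267])}
{'fx': 445.56322744787076, 'fy': 445.56322744787076, 'cx': 248.81329660065592, 'cy': 191.15799297766813, 'origin': array([0.1694445 , 0.65952367, 0.7016251 ]), 'rotation': array([-0.11892558,  0.41668343,  0.86109747, -0.26597514])}
```

View pics/top0.png

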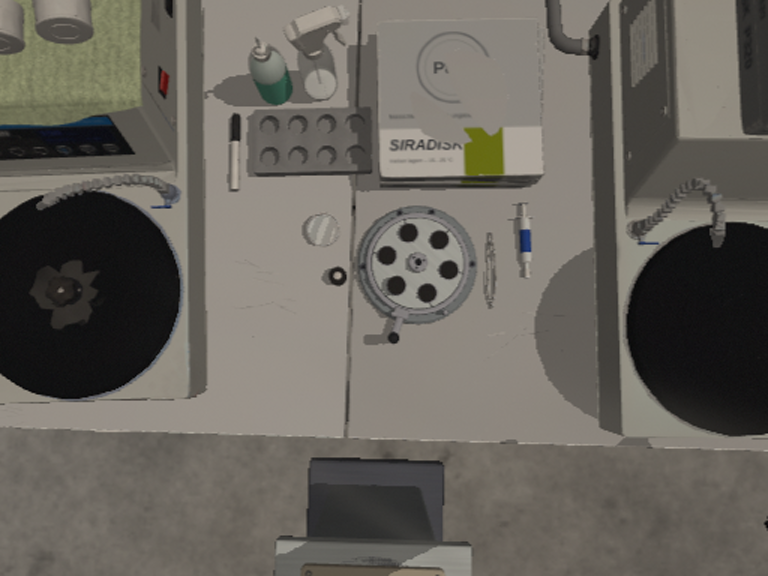

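View pics/side0.png

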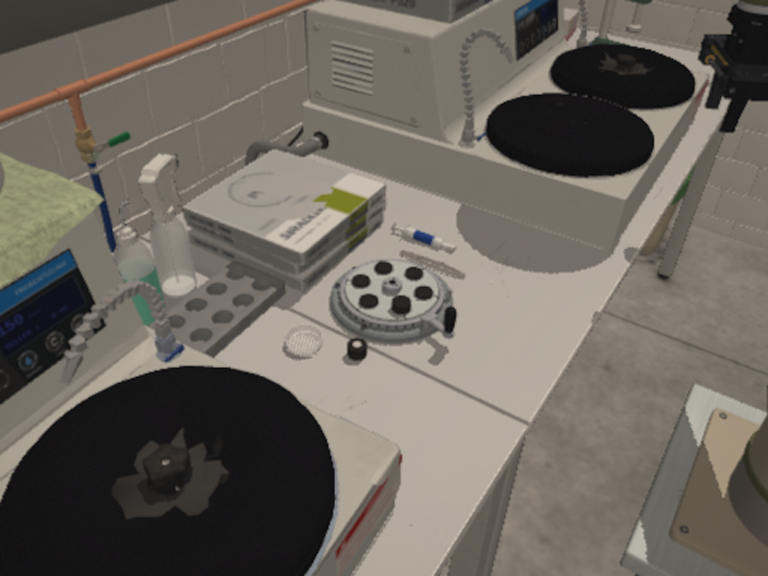

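The top view (768 scale) shows the fixture axis near (417,263), the six specimens around it, and the handle top near (393,338). The spare is at (337,276) and the dish at (321,230). In the side view the specimen at about (401,305) looks proud. Next I'll measure these.

```bash
cat >> h.py <<'E'
from scipy.spatial.transform import Rotation as R
from scipy.optimize import least_squares
def load(n):
    c=np.load(n+'0.npy',allow_pickle=True).item(); c['rotation']=R.from_quat(c['rotation']).as_matrix(); return c
def blobs(c,u0,u1,v0,v1,th=60,amin=25,amax=4000):
    g=c['img'].max(axis=2)[v0:v1,u0:u1]
    n,l,st,ce=cv2.connectedComponentsWithStats((g<th).astype(np.uint8))
    return [(ce[i]+[u0,v0],st[i]) for i in range(1,n) if amin<st[i][4]<amax]
E
python3 - <<'E'
from h import *
t=load('top'); s=load('side')
B=[b for b in blobs(t,210,325,135,235)]
for ce,st in B: print('top',ce.round(1),st[2:],at_z(t,*ce,.034).round(4))
for ce,st in blobs(s,215,310,170,245): print('side',ce.round(1),st[2:],at_z(s,*ce,.034).round(4))
P=np.array([at_z(t,*ce,.034)[:2] for ce,st in B])
c0=at_z(t,417/1.5,263/1.5,.034)[:2]
P=P[np.abs(np.linalg.norm(P-c0,axis=1)-.052)<.015]; print(len(P))
def res(x):
    H=np.array([[x[0]+.052*np.cos(x[2]+k*np.pi/3),x[1]+.052*np.sin(x[2]+k*np.pi/3)] for k in range(6)])
    return np.array([(p-H[np.argmin(np.linalg.norm(p-H,axis=1))]) for p in P]).ravel()
f=min((least_squares(res,[*c0,a]) for a in(0,.3,.6,.9)),key=lambda f:f.cost); print(f.x,(f.fun.reshape(-1,2)*1e3).round(1))
for k in range(6):
    a=f.x[2]+k*np.pi/3; p=[f.x[0]+.052*np.cos(a),f.x[1]+.052*np.sin(a),.034]
    print(k,np.round(p,4),np.round(proj(t,p),1),np.round(proj(s,p),1),'proud',np.round(proj(s,[p[0],p[1],.044]),1))
print('handle',at_z(t,393/1.5,338/1.5,.073))
im=s['img'][165:250,212:312,::-1]; cv2.imwrite('pics/sc.png',cv2.resize(im,(700,595),interpolation=cv2.INTER_CUBIC))
E
```

```text
top [271.8 154.8] [ 11  12 108] [ 0.6535 -0.0423  0.034 ]
top [292.4 159.5] [ 12  12 111] [ 0.6431 -0.093   0.034 ]
top [257.5 170. ] [ 12  11 104] [ 0.6147 -0.0081  0.034 ]
top [298.7 179.6] [ 12  12 109] [ 0.5937 -0.1094  0.034 ]
top [224.5 183.9] [12 12 78] [0.5783 0.0715 0.034 ]
top [263.7 189.8] [ 12  13 111] [ 0.5664 -0.0246  0.034 ]
top [284.3 194.9] [ 12  11 106] [ 0.5552 -0.0751  0.034 ]
top [261.9 224.7] [ 7  8 41] [ 0.4814 -0.0224  0.034 ]
side [255.2 178.3] [11  8 68] [ 0.6408 -0.0918  0.034 ]
side [275.6 181.8] [11  8 70] [ 0.5919 -0.1086  0.034 ]
side [240.1 187.1] [11  9 77] [ 0.6515 -0.0411  0.034 ]
side [282.1 194.8] [11  9 81] [ 0.5528 -0.074   0.034 ]
side [245.4 200.3] [12  9 86] [ 0.6128 -0.007   0.034 ]
side [267. 203.] [ 13  13 120] [ 0.5661 -0.0276  0.034 ]
side [299.5 212.5] [  8  17 111] [ 0.488  -0.0417  0.034 ]
side [237.5 233.4] [ 12  14 121] [0.5645 0.0942 0.034 ]
6
[ 0.60444113 -0.05876328  0.3198224 ] [[-0.3  0.1]
 [-0.2  0.3]
 [-0.2 -0.3]
 [-0.2  0.3]
 [ 0.8 -0.4]
 [ 0.1  0. ]]
0 [ 0.6538 -0.0424  0.034 ] [271.9 154.6] [239.6 186.5] proud [239.7 183.2]
1 [ 0.615  -0.0078  0.034 ] [257.4 169.9] [244.8 199.8] proud [244.9 196.5]
2 [ 0.5656 -0.0242  0.034 ] [263.6 190.1] [266.4 203.9] proud [266.6 200.6]
3 [ 0.5551 -0.0751  0.034 ] [284.4 195. ] [281.5 194.2] proud [281.8 190.9]
4 [ 0.5939 -0.1097  0.034 ] [298.8 179.5] [275.1 181.3] proud [275.3 178.1]
5 [ 0.6433 -0.0933  0.034 ] [292.5 159.4] [254.8 177.7] proud [254.9 174.4]
handle [ 0.4791215  -0.02189013  0.073     ]
```

View pics/sc.png

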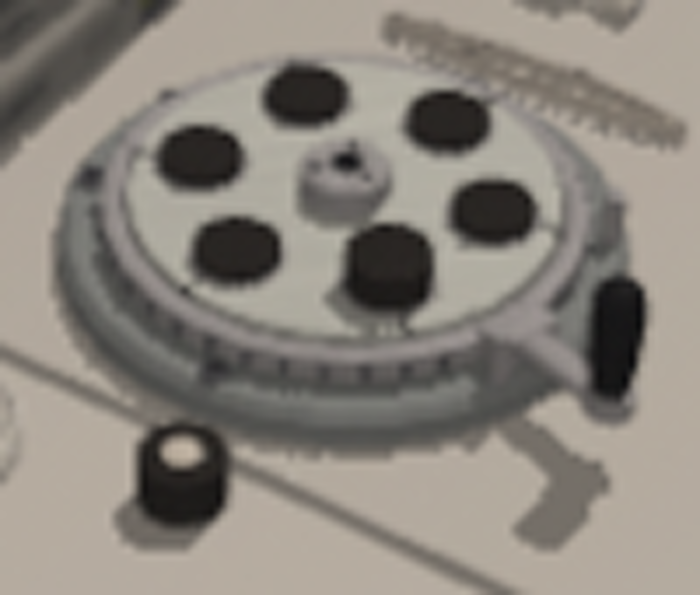

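The proud specimen is k=2, at about (0.5655, -0.0243). The axis is (0.604, -0.059) and the handle is 130.6 mm from it, which matches the given 130 mm. Next: close the fingers and move above the specimen, turning the tool so its x axis lies along world y.

Request:
step_arm(deltas=[[[0,0,-0.18,0.05,-0.036,0,0],[0,0,-0.36,0.1,-0.071,0,0],[0,0,-0.54,0.15,-0.107,0,0],[0,0,-0.72,0.2,-0.142,0,0],[0,0,-0.9,0.25,-0.178,0,0],[0,0,-1.118,0.3,-0.214,0,0],[0,0,-1.118,0.35,-0.249,0,0],[0,0,-1.118,0.4,-0.285,0,0],[0,0,-1.118,0.45,-0.32,0.02,0],[0,0,-1.118,0.499,-0.356,0.04,0],[0,0,-1.118,0.499,-0.356,0.06,0],[0,0,-1.118,0.499,-0.356,0.08,0],[0,0,-1.118,0.499,-0.356,0.08,0],[0,0,-1.118,0.499,-0.356,0.08,0],[0,0,-1.118,0.499,-0.356,0.08,0]]], squeeze=5)

```text
time: 1.98
ee_pos: [0.5668, -0.0243, 0.1656]
eef_rot: [0.708, 0.707, 0.0, 0.001]
ft_force: [0.1, -0.5, -0.4]
width: 0.0004
grip_force: 0.0
```

Run:
```python
from h import *
s=readout.read_state(); print(s['time'],s['ee_pos'],R.from_quat(s['eef_rot']).as_matrix().round(3),s['joint_positions'].round(2),s['ft_force'],s['width'])
c=cams.camera('wrist'); T=np.array(c['T_tool_cam']); print(T.round(4),c['fx'],c['cx'],c['cy'])
M=np.eye(4); M[:3,:3]=R.from_quat(s['eef_rot']).as_matrix(); M[:3,3]=s['ee_pos']; W=M@T
c['origin']=W[:3,3]; c['rotation']=W[:3,:3]
np.save('wrist0.npy',{**c,'rotation':R.from_matrix(W[:3,:3]).as_quat()},allow_pickle=True)
im=c['img'][:,:,::-1].copy(); cv2.imwrite('pics/w0.png',cv2.resize(im,(768,576)))
for nm,p in dict(proud=[.5655,-.0243,.044],handle=[.479,-.022,.073],ax=[.6044,-.0588,.040]).items(): print(nm,np.round(np.array(proj(c,p))*1.5,0))
```

```text
1.975 [ 0.56683672 -0.02431828  0.16556182] [[ 0.001  1.     0.001]
 [ 1.    -0.001 -0.   ]
 [-0.     0.001 -1.   ]] [ 0.46  0.32 -0.59  1.69  0.19  1.18 -0.18] [ 0.1137485  -0.52038566 -0.35341328] 0.00042743323901530214
[[-1.600e-03  9.529e-01  3.032e-01  8.420e-02]
 [ 1.000e+00  9.000e-04  2.300e-03 -9.000e-04]
 [ 1.900e-03  3.032e-01 -9.529e-01 -1.398e-01]
 [ 0.000e+00  0.000e+00  0.000e+00  1.000e+00]] 317.2960623348979 253.9155113691221 191.90157260751417
proud [381. 289.]
handle [214. 303.]
ax [445. 341.]
```

View pics/w0.png

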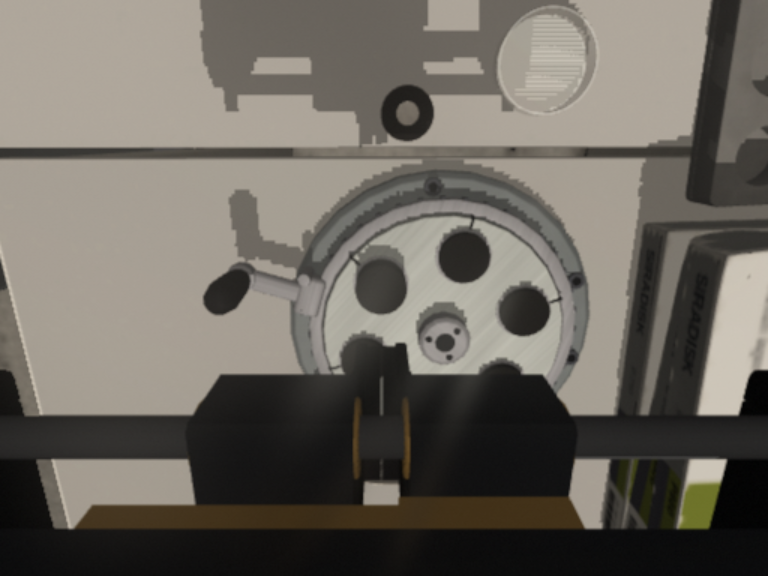

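The wrist view confirms the predictions, with the proud top at (381,288) and the handle top near (222,293). I'll descend to just above it.

Request:
step_arm(deltas=[[[0,0,0,0,-0.001,0.03,0],[0,0,0,0,-0.001,0.06,0],[0,0,0,0,-0.001,0.08,0],[0,0,0,0,-0.001,0.09,0],[0,0,0,0,-0.001,0.09,0],[0,0,0,0,-0.001,0.09,0]]])

```text
time: 2.78
ee_pos: [0.5661, -0.0241, 0.0756]
eef_rot: [0.707, 0.707, 0.001, 0.001]
ft_force: [-0.3, 0.4, -0.2]
width: 0.0004
grip_force: 0.0
```

Request:
step_arm(deltas=[[[0,0,0,0,0,0.003,0],[0,0,0,0,0,0.006,0],[0,0,0,0,0,0.008,0],[0,0,0,0,0,0.01,0],[0,0,0,0,0,0.012,0],[0,0,0,0,0,0.013,0],[0,0,0,0,0,0.013,0]]])

```text
time: 3.65
ee_pos: [0.5654, -0.0242, 0.0614]
eef_rot: [0.707, 0.707, 0.0, 0.0]
ft_force: [-0.4, 0.1, -0.1]
width: 0.0006
grip_force: 0.0
```

Request:
step_arm(deltas=[[[0,0,0,0,0,0.001,0],[0,0,0,0,0,0.002,0],[0,0,0,0,0,0.003,0]]])

```text
time: 4.03
ee_pos: [0.5655, -0.0241, 0.0586]
eef_rot: [0.707, 0.707, 0.0, 0.0]
ft_force: [-0.8, -0.1, 2.0]
width: 0.0003
grip_force: 1.1
```

Run:
```python
from h import *
s=readout.read_state(); print(s['ee_pos'],s['ft_force'],r.nose_length)
c=cams.camera('side'); im=c['img'][150:250,205:325,::-1]; cv2.imwrite('pics/s1.png',cv2.resize(im,(720,600),interpolation=cv2.INTER_CUBIC))
```

```text
[ 0.56545803 -0.02414431  0.05855093] [-0.75702752 -0.08099224  1.96562382] 0.022
```

View pics/s1.png

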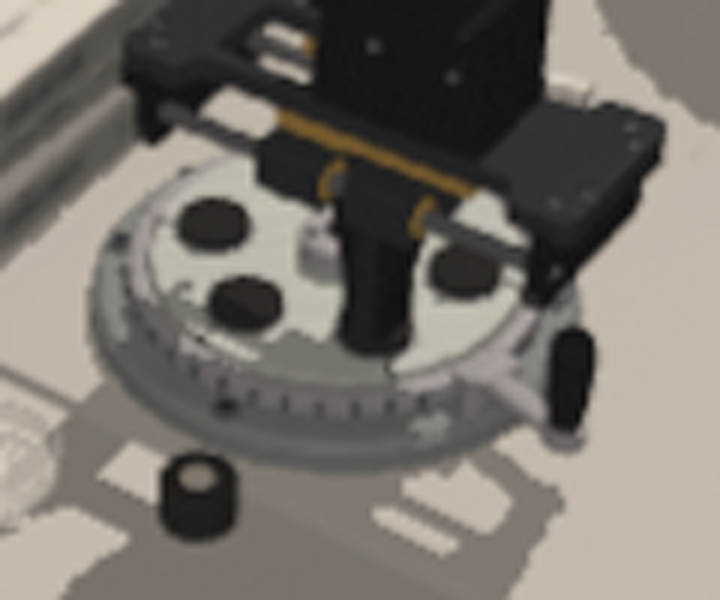

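The side view shows the fingertips resting centrally on the proud specimen at about (375,335), clear of its neighbours. The force is about 2 N, so it is being pushed down. About 2.5 mm is left.

Request:
step_arm(deltas=[[[0,0,0,0,0,0.0005,0],[0,0,0,0,0,0.001,0],[0,0,0,0,0,0.0015,0],[0,0,0,0,0,0.002,0],[0,0,0,0,0,0.002,0]]])

```text
time: 4.7
ee_pos: [0.5655, -0.0242, 0.0566]
eef_rot: [0.707, 0.707, 0.0, 0.0]
ft_force: [-0.3, 0.2, 1.4]
width: 0.0007
grip_force: 0.8
```

Request:
step_arm(deltas=[[[0,0,0,0,0,0.0004,0],[0,0,0,0,0,0.0008,0],[0,0,0,0,0,0.0008,0]]])

```text
time: 5.08
ee_pos: [0.5655, -0.0242, 0.0565]
eef_rot: [0.707, 0.707, -0.0, 0.0]
ft_force: [-4.5, 0.2, 9.7]
width: 0.0004
grip_force: 5.2
```

Request:
step_arm(deltas=[[[0,0,0,0,0,0.0003,0],[0,0,0,0,0,0.0003,0]]])

```text
time: 5.32
ee_pos: [0.5655, -0.0242, 0.0564]
eef_rot: [0.707, 0.707, -0.0, 0.0]
ft_force: [-5.0, -0.3, 13.2]
width: 0.0006
grip_force: 6.8
```

The specimen is seated: z has stopped and the force has risen to 13 N. I'll lift and move to the left of the handle.

Request:
step_arm(deltas=[[[0,0,0,0,0,-0.005,0],[0,0,0,0,0,-0.03,0],[0,0,0,0,0,-0.06,0],[0,0,0,0,0,-0.08,0],[0,0,0,0.02,-0.03,-0.08,0],[0,0,0,0.047,-0.0755,-0.08,0],[0,0,0,0.047,-0.0755,-0.08,0],[0,0,0,0.047,-0.0755,-0.08,0],[0,0,0,0.047,-0.0755,-0.08,0]]])

```text
time: 6.45
ee_pos: [0.4907, 0.0223, 0.1355]
eef_rot: [0.708, 0.706, 0.0, -0.0]
ft_force: [0.0, 0.1, 0.1]
width: 0.0009
grip_force: 0.0
```

Run:
```python
from h import *
s=readout.read_state(); print(s['time'],s['ee_pos'],s['ft_force'],s['joint_positions'].round(2))
c=cams.camera('wrist'); T=np.array(c['T_tool_cam'])
M=np.eye(4); M[:3,:3]=R.from_quat(s['eef_rot']).as_matrix(); M[:3,3]=s['ee_pos']; W=M@T
c['origin']=W[:3,3]; c['rotation']=W[:3,:3]
cv2.imwrite('pics/w1.png',cv2.resize(c['img'][:,:,::-1],(768,576)))
print('handle',np.array(proj(c,[.479,-.022,.073]))*1.5)
c=cams.camera('side'); c['rotation']=R.from_quat(c['rotation']).as_matrix(); t=load('side')
for k in range(6):
    a=.3198+k*np.pi/3; print(k,np.round(proj(c,[.6044+.052*np.cos(a),-.0588+.052*np.sin(a),.034]),1))
for ce,st in blobs(c,215,310,170,245): print(ce.round(1),st[2:])
cv2.imwrite('pics/s2.png',cv2.resize(c['img'][150:250,205:325,::-1],(720,600),interpolation=cv2.INTER_CUBIC))
```

```text
6.45 [0.49066869 0.0222811  0.13545362] [0.02871855 0.05219956 0.09040248] [ 0.46  0.19 -0.64  1.91  0.13  1.08 -0.24]
handle [360.21015761 413.41132211]
0 [239.7 186.5]
1 [244.9 199.8]
2 [266.4 203.9]
3 [281.5 194.2]
4 [275.1 181.3]
5 [254.8 177.7]
[285.  183.4] [ 38  34 645]
[305.5 171.1] [11  5 29]
[255.3 178.3] [11  8 67]
[240.2 187. ] [11  9 73]
[245.5 200.4] [12  9 83]
[266.9 204.5] [12  9 81]
[299.5 212.5] [  8  17 108]
[237.5 233.4] [ 12  14 117]
```

View pics/s2.png

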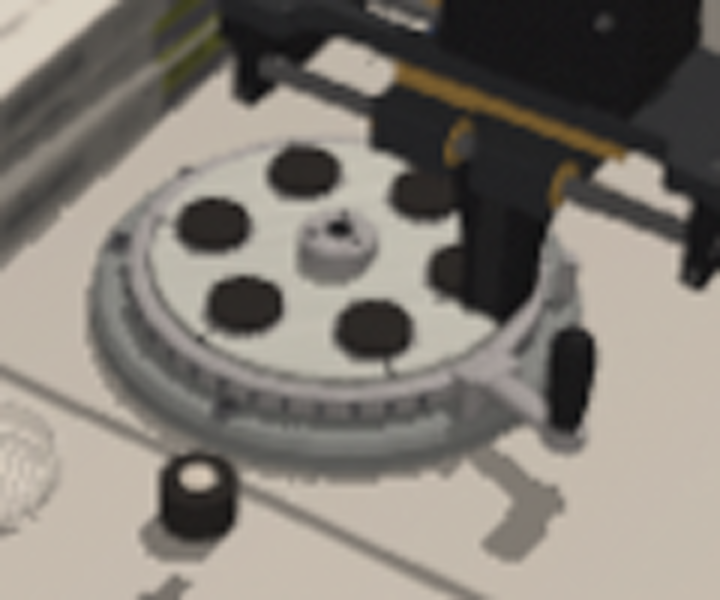

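The formerly proud specimen (372,330 in the crop) now matches the others: a 12x9 px blob with the same residual. I'll descend beside the handle.

Request:
step_arm(deltas=[[[0,0,0,0,0,0.03,0],[0,0,0,0,0,0.06,0],[0,0,0,0,0,0.074,0],[0,0,0,0,0,0.074,0],[0,0,0,0,0,0.074,0]]])

```text
time: 7.18
ee_pos: [0.4907, 0.023, 0.0624]
eef_rot: [0.707, 0.707, 0.001, 0.0]
ft_force: [-0.3, 0.0, -0.5]
width: 0.0004
grip_force: 0.0
```

Run:
```python
from h import *
s=readout.read_state(); p=s['ee_pos']; print(p,s['ft_force'])
for f in np.arange(-.05,.76,.08):   # handle angle turned from start
    a=np.pi-.286+f; h=np.array([.6044,-.0588])+.130*np.array([np.cos(a),np.sin(a)])
    t=np.array([-np.sin(a),np.cos(a)]); q=h+[0,.0185]  # flat face along x
    print(round(f,2),h.round(4),'tool xy',q.round(4),'delta tool x,y',np.round([q[1]-p[1],q[0]-p[0]],4))
```

```text
[0.49071778 0.02299107 0.06239173] [-0.3129711   0.00154203 -0.49239032]
-0.05 [ 0.4817 -0.0159] tool xy [0.4817 0.0026] delta tool x,y [-0.0204 -0.009 ]
0.03 [ 0.4786 -0.0259] tool xy [ 0.4786 -0.0074] delta tool x,y [-0.0304 -0.0121]
0.11 [ 0.4764 -0.036 ] tool xy [ 0.4764 -0.0175] delta tool x,y [-0.0405 -0.0143]
0.19 [ 0.475  -0.0463] tool xy [ 0.475  -0.0278] delta tool x,y [-0.0508 -0.0157]
0.27 [ 0.4744 -0.0567] tool xy [ 0.4744 -0.0382] delta tool x,y [-0.0612 -0.0163]
0.35 [ 0.4747 -0.0671] tool xy [ 0.4747 -0.0486] delta tool x,y [-0.0716 -0.0161]
0.43 [ 0.4757 -0.0775] tool xy [ 0.4757 -0.059 ] delta tool x,y [-0.0819 -0.015 ]
0.51 [ 0.4776 -0.0877] tool xy [ 0.4776 -0.0692] delta tool x,y [-0.0922 -0.0131]
0.59 [ 0.4804 -0.0977] tool xy [ 0.4804 -0.0792] delta tool x,y [-0.1022 -0.0104]
0.67 [ 0.4839 -0.1075] tool xy [ 0.4839 -0.089 ] delta tool x,y [-0.112  -0.0069]
0.75 [ 0.4881 -0.117 ] tool xy [ 0.4881 -0.0985] delta tool x,y [-0.1215 -0.0026]
```

Request:
step_arm(deltas=[[[0,0,0,-0.01,-0.006,0,0],[0,0,0,-0.02,-0.009,0,0],[0,0,0,-0.025,-0.0105,0,0],[0,0,0,-0.03,-0.012,0,0],[0,0,0,-0.035,-0.013,0,0],[0,0,0,-0.04,-0.014,0,0],[0,0,0,-0.045,-0.015,0,0],[0,0,0,-0.05,-0.0155,0,0],[0,0,0,-0.055,-0.016,0,0],[0,0,0,-0.06,-0.016,0,0],[0,0,0,-0.065,-0.016,0,0],[0,0,0,-0.07,-0.016,0,0],[0,0,0,-0.075,-0.0155,0,0],[0,0,0,-0.08,-0.015,0,0],[0,0,0,-0.085,-0.0145,0,0],[0,0,0,-0.088,-0.014,0,0],[0,0,0,-0.088,-0.014,0,0]]])

```text
time: 9.3
ee_pos: [0.476, -0.0656, 0.0615]
eef_rot: [0.708, 0.707, -0.0, 0.0]
ft_force: [-0.0, -0.1, -0.4]
width: 0.0002
grip_force: 0.3
```

Request:
step_arm(deltas=[[[0,0,0,-0.003,0.001,0,0],[0,0,0,-0.006,0.0015,0,0],[0,0,0,-0.009,0.0025,0,0],[0,0,0,-0.012,0.0035,0,0]]])

```text
time: 9.8
ee_pos: [0.4793, -0.0773, 0.0614]
eef_rot: [0.707, 0.707, -0.0, -0.0]
ft_force: [-1.6, 2.7, 0.3]
width: 0.0006
grip_force: 1.3
```

Run:
```python
from h import *
c=cams.camera('side'); cv2.imwrite('pics/s3.png',cv2.resize(c['img'][150:250,215:335,::-1],(720,600),interpolation=cv2.INTER_CUBIC))
```

```text
(no output)
```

View pics/s3.png

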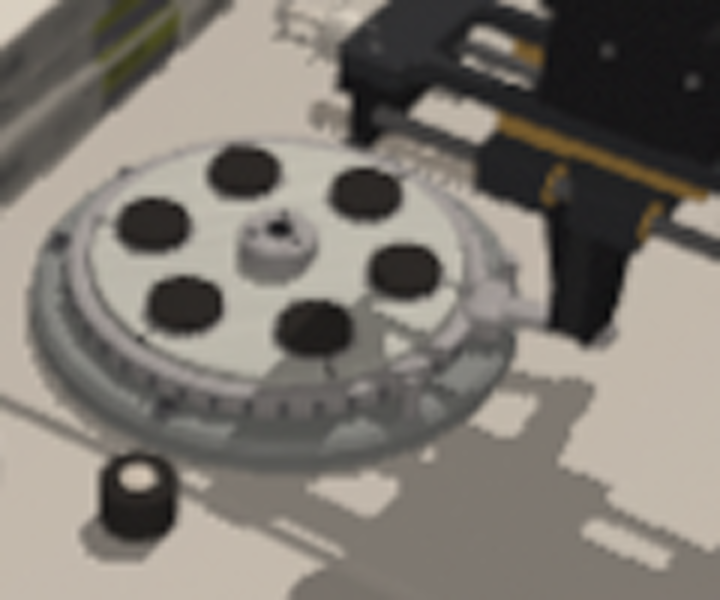

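The side view shows the handle being pushed behind the fingers at about (590,310), with the lever arm turned, all six specimens level and about 3 N of friction. I'll go on slowly to the stop.

Request:
step_arm(deltas=[[[0,0,0,-0.0015,0.0005,0,0],[0,0,0,-0.003,0.001,0,0],[0,0,0,-0.0045,0.0015,0,0],[0,0,0,-0.006,0.002,0,0]]])

```text
time: 10.35
ee_pos: [0.4813, -0.0832, 0.0614]
eef_rot: [0.707, 0.707, -0.0, 0.0]
ft_force: [-2.1, 2.5, 0.2]
width: 0.0005
grip_force: 1.2
```

Request:
step_arm(deltas=[[[0,0,0,-0.0015,0.0005,0,0],[0,0,0,-0.003,0.001,0,0],[0,0,0,-0.004,0.0015,0,0]]])

```text
time: 10.72
ee_pos: [0.4828, -0.0872, 0.0614]
eef_rot: [0.707, 0.707, -0.0, 0.0]
ft_force: [0.1, 3.1, -0.4]
width: 0.0003
grip_force: 1.2
```

Request:
step_arm(deltas=[[[0,0,0,-0.001,0.0003,0,0],[0,0,0,-0.002,0.0006,0,0],[0,0,0,-0.003,0.001,0,0]]])

```text
time: 11.1
ee_pos: [0.4838, -0.0902, 0.0614]
eef_rot: [0.707, 0.707, -0.0, 0.0]
ft_force: [-1.4, 3.4, 0.7]
width: 0.0005
grip_force: 1.3
```

Request:
step_arm(deltas=[[[0,0,0,-0.001,0.0003,0,0],[0,0,0,-0.002,0.0006,0,0],[0,0,0,-0.003,0.001,0,0]]])

```text
time: 11.48
ee_pos: [0.4845, -0.092, 0.0613]
eef_rot: [0.707, 0.707, 0.0, -0.001]
ft_force: [-0.9, 8.1, 1.6]
width: 0.0003
grip_force: 3.5
```

Request:
step_arm(deltas=[[[0,0,0,-0.001,0,0,0],[0,0,0,-0.0015,0,0,0],[0,0,0,-0.0015,0,0,0]]])

```text
time: 11.85
ee_pos: [0.4849, -0.0924, 0.0614]
eef_rot: [0.707, 0.707, 0.001, -0.001]
ft_force: [-0.7, 10.3, 0.3]
width: 0.0005
grip_force: 4.5
```

Request:
step_arm(deltas=[[[0,0,0,-0.001,0,0,0],[0,0,0,-0.002,0,0,0],[0,0,0,-0.002,0,0,0]]])

```text
time: 12.22
ee_pos: [0.4849, -0.0927, 0.0614]
eef_rot: [0.706, 0.708, 0.001, -0.002]
ft_force: [-1.6, 17.0, 2.0]
width: 0.0005
grip_force: 7.5
```

The lever is against its stop: 17 N with no motion. I'll back off to the left, then go up.

Request:
step_arm(deltas=[[[0,0,0,0.005,-0.001,0,0],[0,0,0,0.02,-0.005,0,0],[0,0,0,0.03,-0.008,0,0],[0,0,0,0.03,-0.008,-0.04,0],[0,0,0,0.03,-0.008,-0.1,0],[0,0,0,0.03,-0.008,-0.15,0],[0,0,0,0.03,-0.04,-0.2,0],[0,0,0,0.03,-0.06,-0.22,0],[0,0,0,0.03,-0.06,-0.22,0],[0,0,0,0.03,-0.06,-0.22,0],[0,0,0,0.03,-0.06,-0.22,0]]])

```text
time: 13.6
ee_pos: [0.4248, -0.0663, 0.2803]
eef_rot: [0.707, 0.707, -0.0, -0.001]
ft_force: [-1.1, -0.3, 0.5]
width: 0.0004
grip_force: 0.0
```

Run:
```python
from h import *
s=readout.read_state(); print(s['time'],s['ee_pos'],s['ft_force'])
c=cams.camera('side'); cv2.imwrite('pics/s4.png',cv2.resize(c['img'][150:250,215:335,::-1],(720,600),interpolation=cv2.INTER_CUBIC))
for ce,st in blobs(c,215,330,170,245): print(ce.round(1),st[2:])
c['rotation']=R.from_quat(c['rotation']).as_matrix()
for v in(.6,.66,.7,.74):
    a=np.pi-.286+v; h=np.array([.6044+.13*np.cos(a),-.0588+.13*np.sin(a),.05]); print(v,np.round(proj(c,h),1))
```

```text
13.6 [ 0.42484331 -0.06632163  0.28025249] [-1.07764244 -0.26595709  0.49564407]
[255.2 178.3] [11  8 68]
[275.5 181.8] [10  8 69]
[240.1 187.1] [11  9 76]
[315.8 191.3] [ 7 16 95]
[282.  194.9] [11  9 80]
[245.5 200.4] [12  9 84]
[266.9 204.6] [12 10 84]
[237.5 233.4] [ 12  14 119]
0.6 [314.7 195.2]
0.66 [315.1 193.1]
0.7 [315.3 191.8]
0.74 [315.4 190.4]
```

View pics/s4.png

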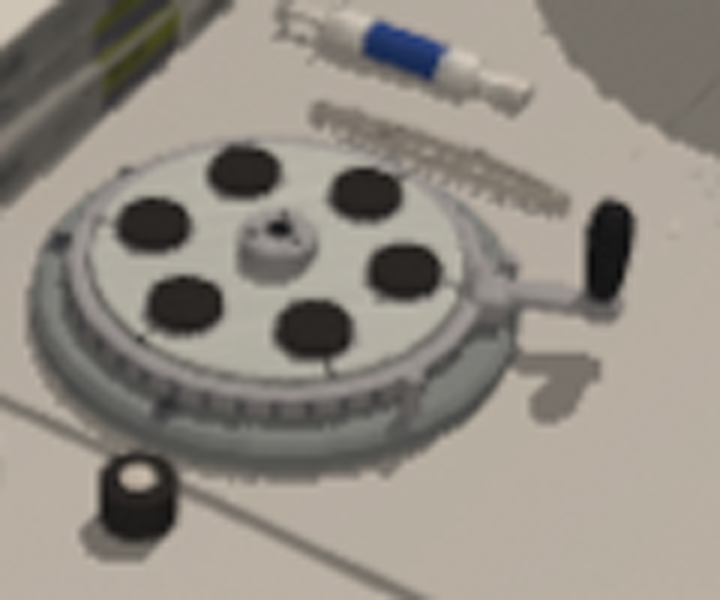

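The picture shows all six specimens level, the handle round at its far stop near (608,250), the spare's blob where it was before, and the arm clear.

```bash
python3 -c "
from bench import r
print(r.close_job())"
```

```text
the job is handed in; nothing more can be done
None
```

The proud specimen is seated level with the other five, then the clamp lever was pushed to its far stop (it held at 17 N without moving); the arm is withdrawn and the job was handed in at about 14 s on the robot's clock.

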